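# Find the full tin of paper clips by feel

### The job

One of the three identical closed tins standing in a row on the cork desk pad is still full of paper clips: find out which by its weight. Working from the robot's left to its right, lift each tin a few centimetres clear of the pad for a moment and set it back upright where it stood before you touch the next (the last need not go back if it is the one); then take the heaviest and finish while still holding it in the gripper, upright, still and at least 15 cm above the desk, with the other two tins standing in their places and everything else on the desk left alone.

Things in the scene. Friction and masses are not known exactly. Their poses are not given: they have to be found in the camera images.
- tin_left: closed round tin, green with a paper band and metal lid, 60 mm across, 88 mm tall, upright; origin at the centre of its underside, z up its axis. The lid stays on; contents shift a few mm. It weighs 0.15 to 0.7 kg; of the three alike tins any may be the heaviest, by at least 0.2 kg. This is the leftmost as the robot sees it (largest y)
- tin_middle: closed round tin, green with a paper band and metal lid, 60 mm across, 88 mm tall, upright; origin at the centre of its underside, z up its axis. The lid stays on; contents shift a few mm. It weighs 0.15 to 0.7 kg; of the three alike tins any may be the heaviest, by at least 0.2 kg. This is the middle as the robot sees it (middle y)
- tin_right: closed round tin, green with a paper band and metal lid, 60 mm across, 88 mm tall, upright; origin at the centre of its underside, z up its axis. The lid stays on; contents shift a few mm. It weighs 0.15 to 0.7 kg; of the three alike tins any may be the heaviest, by at least 0.2 kg. This is the rightmost as the robot sees it (smallest y)
- pad: tan cork desk pad, fixed to the desk, 540 mm (x) by 840 mm (y), 4 mm thick, so its top is at z = 0.004; origin at the centre of its underside. The tins stand on it, at least 170 mm apart
- keyboard: black computer keyboard lying along y on the far part of the pad, 135 x 440 x 21 mm; origin at the centre of its underside; not part of the job, leave it where it is
- mouse: black and grey computer mouse between the middle and right tins, 100 mm (its x) by 56 mm, 33 mm tall; origin at the centre of its underside; not part of the job, leave it where it is
- stapler: black stapler with a red arm between the left and middle tins, 125 mm (its x) by 36 mm, about 52 mm tall; origin at the centre of its underside; not part of the job, leave it where it is
- carafe: glass water carafe off the left of the pad, 116 mm in diameter, 215 mm tall; origin at the centre of its underside; not part of the job, leave it where it is
- tumbler: glass tumbler off the left of the pad, 72 mm in diameter, 100 mm tall; origin at the centre of its underside; not part of the job, leave it where it is
- pen_cup: dark steel cup of pens off the right far corner of the pad, 80 mm in diameter, 100 mm tall (150 with the pens); origin at the centre of its underside; not part of the job, leave it where it is
Not all that is in view belongs to the job. Leave any yellow look-alike of the tin_left alone.

How it is judged:
By the outcome, as a careful person would: the job done as asked, in the order asked, and still so for the second after the job is handed in, while the arm keeps its last pose, push and grip.
It also fails if it takes over 64 s, if anything falls off the work surface, if the arm or the gripper's body presses on something with over 40 N, if the wrist force passes 120 N, or if a joint passes its speed limit or range.

### The arm

A 6-joint arm with a two-finger parallel gripper is mounted at the origin on the work surface. World frame = base frame: x ahead of the robot, y to its left, z up, the work surface at z = 0. Lengths are in m, angles in degrees, forces in N, time in s.
With the tool pointing down it reaches from about 0.35 to 0.95 m from the base axis. Payload 17.4 kg.
Tool frame: the origin (TCP) lies where the fingers leave the gripper's body, on its centre line; the fingertips stand 84 mm ahead of it and the grasp point (between the pads) lies 65 mm ahead of it; z points along the fingers, y is the direction in which the jaws open and shut (so a half turn about z gives the same grasp; the last joint's range is limited). The gripper opens to 93 mm and grips with 3 to 60 N. Pads are 15 mm wide; open, the fingers measure 128 mm over their backs; the gripper's body (75 mm by 188 mm) begins 65 mm behind the grasp point.
Start: joints at [69.855, 6.646, 82.598, -0, 90.757, -2.166], TCP at [0.208, 0.642, 0.303] pointing down, gripper open.
Joint ranges: [-162.19, 162.19], [-47.58, 125.68], [4.15, 143.07], [-65.23, 245.23], [0.69, 171.88], [-170.13, 170.13]. Speed limits (degrees/s): [108.29, 108.29, 127.2, 180, 180, 180].

### API

Orientations are given as a 3x3 rotation matrix whose columns are the frame's x, y, z axes.
In Python, from bench import manip gives the robot as it stands. Calls block until the motion is done:
- manip.move_pose(position, orientation): joint-space move of the TCP to a pose.
- manip.servo_line(position, attitude=None, v=0.15, until_force=None): straight line of the TCP; attitude=None keeps the orientation; v is the mean speed in m/s. With until_force (N) it stops when the force on the tool has changed by that much, and returns True; else False.
- manip.goto_joints(angles): joint-space move.
- manip.gripper_to(opening, strength=None): finger opening in m; strength is the grip in N (None keeps the last); returns when the fingers have stopped.
- manip.dwell(seconds).
- manip.inverse_kinematics(position, orientation): joint angles nearest the present ones, or None.
- manip.get_state(): the state.
- manip.get_image(name): name is "side" or "top"; returns (picture, depth): 400x640x3 uint8, red, green, blue; 400x640 float32, m along the optical axis (not along the pixel's ray), 0 where there is no reading.
- manip.camera_info(name): a dict with "fx", "fy", "cx", "cy" (pixels), "k1" (the pictures are not rectified: a ray, as slopes to the right and down, at radius r is drawn at 1 + k1 r^2 times it, then the intrinsics apply), "cam_to_world" (4x4, takes a point from camera to world coordinates). Camera axes: x right, y up, looking along -z (the intrinsics and any distortion apply to the point x, -y, -z); pixel columns grow to the right and rows downward; lengths in m; the calibration is good to about 2 mm. A picture is of the moment at which its call begins. camera_info takes no time and is no camera call.
A pose or a line that the arm cannot do raises manip.IKError and nothing moves.
- manip.job_done(): hands the job in, once; it reports no verdict.
The state is a dict: "clock": time; "joints": joint angles; "joint_velocities": joint speeds; "effort": joint torques, N m; "tool_pos": TCP position; "orientation": TCP orientation; "contact_force": force on the tool from outside, world axes, zero at the start; "wrist_torque": the same for the moment, N m; "width": finger opening in m.
Only numpy, scipy, OpenCV 4.12 (cv2) and the standard library are available. Lean on these libraries where they do the work, as an engineer would, in place of code of your own. Each camera call takes 0.05 s, during which the arm holds its last target. There are 200 camera calls.

## Working session

There is one attempt and no reset: what is moved stays moved. The work goes in short steps, each a Python script; the robot and the scene stay as the last script left them, time stands still between calls to the robot, and variables do not carry over. Pictures are saved under pics/ and viewed, about 8 in all and at most 12, crops included, and the job is handed in when it is done.

```bash
mkdir -p pics; ls; python3 - <<'E'
from bench import manip
import cv2, numpy as np
for n in("top","side"):
    p,d=manip.get_image(n); cv2.imwrite(f"pics/{n}0.png",p[:,:,::-1]); np.savez(f"{n}0.npz",p=p,d=d)
    c=manip.camera_info(n); print(n,c)
s=manip.get_state(); print(s)
E
```

```text
pics
top {'fx': 466.33727838839104, 'fy': 466.33727838839104, 'cx': 321.39173389417743, 'cy': 200.40211490847736, 'k1': -0.05755349138024823, 'cam_to_world': array([[-1.68330541e-02,  9.92791031e-01, -1.18670205e-01,
         2.77557334e-01],
       [-9.99857859e-01, -1.66008402e-02,  2.94510520e-03,
         2.03247358e-02],
       [ 9.53848914e-04,  1.18702913e-01,  9.92929357e-01,
         1.61080419e+00],
       [ 0.00000000e+00,  0.00000000e+00,  0.00000000e+00,
         1.00000000e+00]])}
side {'fx': 435.65691815188256, 'fy': 435.65691815188256, 'cx': 318.8270963585899, 'cy': 204.04171530610466, 'k1': 0.022699513158109894, 'cam_to_world': array([[ 0.89542425,  0.2352326 , -0.37799608, -0.03872284],
       [-0.44518598,  0.48258392, -0.75426932, -1.02564768],
       [ 0.0049861 ,  0.84366959,  0.5368396 ,  0.77300892],
       [ 0.        ,  0.        ,  0.        ,  1.        ]])}
{'clock': 0.1, 'joints': array([ 6.98572827e+01,  6.67081399e+00,  8.26314751e+01,  6.95294342e-05,
        9.07568192e+01, -2.16444552e+00]), 'joint_velocities': array([ 0.01140729, -0.01896703, -0.07459176, -0.12544335, -0.22554736,
       -0.05147264]), 'effort': array([ 4.78979600e-04, -7.22902250e+01, -6.23856711e+01,  7.79610733e-02,
        2.28191027e-02, -8.03777993e-05]), 'tool_pos': array([0.20830284, 0.6419532 , 0.30209038]), 'orientation': array([[-9.51173634e-01,  3.08656105e-01, -3.56392892e-04],
       [ 3.08656308e-01,  9.51173142e-01, -9.68120405e-04],
       [ 4.01750739e-05, -1.03085352e-03, -9.99999468e-01]]), 'contact_force': array([-0.08849225,  0.20602775, -0.62300372]), 'wrist_torque': array([ 0.03975531,  0.01630836, -0.00503865]), 'width': 0.09320305875256714}
```

View pics/top0.png

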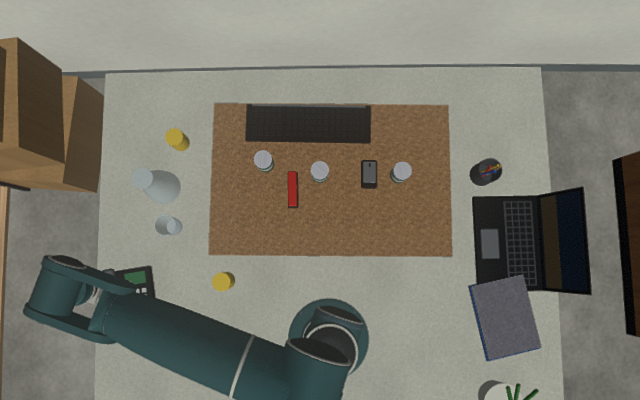

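View pics/side0.png

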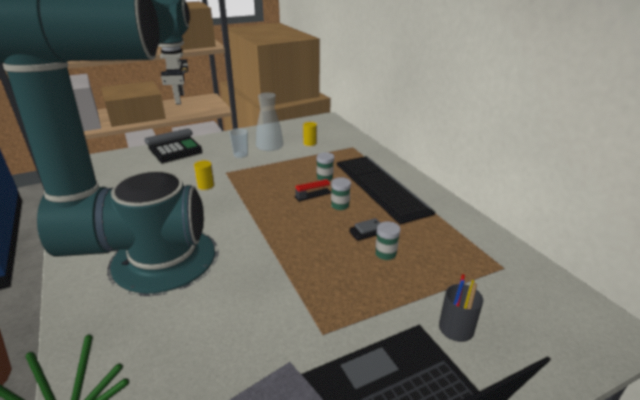

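The top view shows tin lids at about (263,160), (320,171) and (402,171), the stapler at (293,190), the mouse at (370,174) and the keyboard above them. The yellow look-alikes are at (177,139) and (223,281). Next I locate the lids and obstacles with depth.

```bash
cat > h.py <<'E'
import numpy as np, cv2
from bench import manip
def cloud(n,d):
    c=manip.camera_info(n); K=np.array([[c["fx"],0,c["cx"]],[0,c["fy"],c["cy"]],[0,0,1]])
    v,u=np.mgrid[:400,:640]
    r=cv2.undistortPointsIter(np.stack([u,v],-1).reshape(-1,1,2).astype(float),K,np.array([c["k1"],0,0,0.]),None,None,(3,50,1e-9)).reshape(400,640,2)
    P=np.stack([r[...,0]*d,-r[...,1]*d,-d],-1)@c["cam_to_world"][:3,:3].T+c["cam_to_world"][:3,3]
    P[d==0]=np.nan
    return P
def tins(d,px=((263,160),(320,171),(402,171))):
    P=cloud("top",d); out=[]
    for u,v in px:
        m=P[v-18:v+19,u-18:u+19].reshape(-1,3); m=m[(m[:,2]>.08)&(m[:,2]<.105)]
        (x,y),r=cv2.minEnclosingCircle(m[:,:2].astype(np.float32))
        out.append((*m.mean(0),x,y,r,len(m)))
    return np.array(out)
E
python3 - <<'E'
from h import *
np.set_printoptions(precision=4,suppress=True)
d=np.load("top0.npz")["d"]; print(tins(d)); P=cloud("top",d)
def ext(n,u0,u1,v0,v1,zmin):
    m=P[v0:v1,u0:u1].reshape(-1,3); m=m[m[:,2]>zmin]; print(n,m.min(0),m.max(0))
ext("stapler",284,302,168,212,.02);ext("mouse",358,381,156,192,.015);ext("kbd",240,376,100,146,.013)
print("pad",P[230,330],P[230,250])
S=cloud("side",np.load("side0.npz")["d"])
for u,v in((325,160),(340,185),(387,229)):
    m=S[v-15:v+16,u-18:u+19].reshape(-1,3);m=m[(m[:,2]>.085)&(m[:,2]<.105)]
    print("side lid",m.mean(0),cv2.minEnclosingCircle(m[:,:2].astype(np.float32)),len(m))
E
```

```text
[[  0.6009   0.2089   0.0919   0.602    0.21     0.0308 268.    ]
 [  0.5612   0.0206   0.0914   0.5617   0.0207   0.0304 267.    ]
 [  0.5552  -0.2535   0.0912   0.5561  -0.2538   0.0309 269.    ]]
stapler [0.4477 0.0991 0.0214] [0.5677 0.1292 0.0651]
mouse [ 0.5082 -0.1764  0.0154] [ 0.6075 -0.122   0.0457]
kbd [ 0.6635 -0.1618  0.013 ] [0.82   0.2981 0.0385]
pad [ 0.3661 -0.0122  0.01  ] [ 0.3712  0.2641 -0.0003]
side lid [0.5992 0.2039 0.0897] ((0.6016017198562622, 0.20501603186130524), 0.0335623174905777) 122
side lid [0.5588 0.0154 0.09  ] ((0.5606494545936584, 0.017158042639493942), 0.032870203256607056) 166
side lid [ 0.553  -0.2589  0.0903] ((0.5532946586608887, -0.25527888536453247), 0.03221357241272926) 261
```

```bash
cat >> h.py <<'E'
R=np.diag([-1.,1,-1]); GZ=.120
POS=dict(left=(.601,.207),middle=(.561,.019),right=(.555,-.255))
def force(n=12):
    f=[]
    for _ in range(n): manip.dwell(.03); f.append(manip.get_state()["contact_force"])
    return np.mean(f,0),np.std(f,0)
def weigh(name,tare_first=True):
    x,y=POS[name]
    manip.move_pose([x,y,.26],R); manip.gripper_to(.086,35)
    manip.servo_line([x,y,.18],v=.15); manip.dwell(.2); t=force()
    manip.servo_line([x,y,GZ],v=.1,until_force=8)
    print("pre",manip.get_state()["tool_pos"]); manip.gripper_to(0.,35); manip.dwell(.2)
    s=manip.get_state(); print("grasped w",s["width"],s["tool_pos"],s["contact_force"])
    manip.servo_line([x,y,.18],v=.1); manip.dwell(.4); g=force(); s=manip.get_state()
    print(name,"w",s["width"],"kg",(t[0]-g[0])[2]/9.81,"std",t[1][2],g[1][2],"tare",t[0],"t",s["clock"])
def put(name):
    x,y=POS[name]
    manip.servo_line([x,y,GZ+.006],v=.1)
    print("stopped early",manip.servo_line([x,y,GZ+.0003],v=.03,until_force=6),manip.get_state()["tool_pos"])
    manip.gripper_to(.086); manip.dwell(.1); manip.servo_line([x,y,.26],v=.15)
    print("t",manip.get_state()["clock"])
E
python3 - <<'E'
from h import *
np.set_printoptions(precision=4,suppress=True)
p=manip.get_state()["tool_pos"]; manip.servo_line([p[0],p[1],.42],v=.25)
manip.move_pose([*POS["left"],.40],R)
weigh("left")
p,d=manip.get_image("side"); cv2.imwrite("pics/s1.png",cv2.resize(p[100:300,200:520,::-1],None,fx=2,fy=2))
E
```

```text
pre [0.6012 0.2071 0.1205]
grasped w 0.05911282925981184 [0.6011 0.2071 0.1203] [-0.5231  1.1344  4.0554]
left w 0.059079096591207594 kg 0.1400831426050164 std 0.49283748114533626 0.45701564808017753 tare [ 0.0252  0.3147 -0.1746] t 8.1667
```

View pics/s1.png

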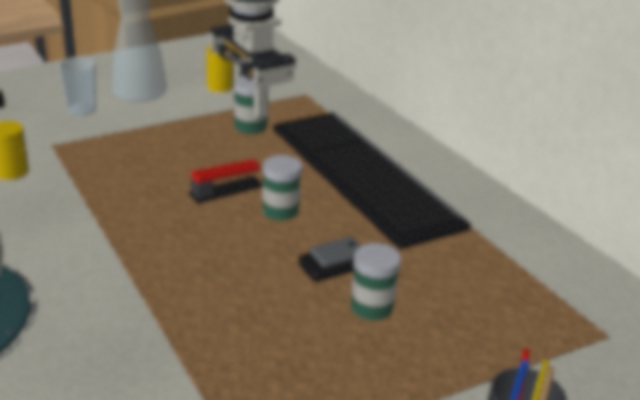

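The left tin (crop at 250,105) is held upright and clear of the pad, weighing about 0.15 kg. I'll put it back and weigh the middle one.

```bash
python3 - <<'E'
from h import *
np.set_printoptions(precision=4,suppress=True)
put("left"); weigh("middle"); 
p,d=manip.get_image("side"); cv2.imwrite("pics/s2.png",cv2.resize(p[100:300,200:520,::-1],None,fx=2,fy=2))
print(tins(manip.get_image("top")[1],((263,160),)))
E
```

```text
stopped early False [0.601  0.207  0.1204]
t 11.0917
pre [0.5612 0.019  0.1204]
grasped w 0.06047828032942 [0.5611 0.0191 0.1203] [-1.3852  1.8769  4.5379]
middle w 0.06065795645976148 kg 0.25837817730299817 std 0.46773014328250817 0.421341434755066 tare [0.1229 0.0692 0.0878] t 16.425
[[  0.6009   0.2075   0.0918   0.6023   0.2072   0.0316 268.    ]]
```

View pics/s2.png

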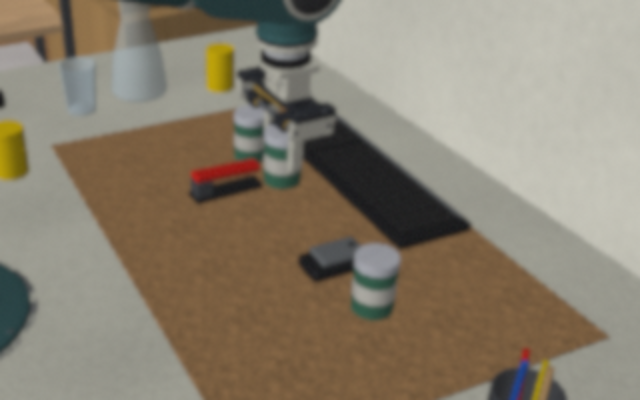

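The left tin is standing back within 1.5 mm of its place. The middle one (crop at 283,155) is held upright, at about 0.26 kg. On to the right tin.

```bash
python3 - <<'E'
from h import *
np.set_printoptions(precision=4,suppress=True)
put("middle"); weigh("right"); 
p,d=manip.get_image("side"); cv2.imwrite("pics/s3.png",cv2.resize(p[100:300,200:520,::-1],None,fx=2,fy=2))
print(tins(manip.get_image("top")[1],((263,160),(320,171))))
E
```

```text
stopped early False [0.561  0.019  0.1204]
t 19.3833
pre [ 0.5552 -0.2551  0.1204]
grasped w 0.060560456405552424 [ 0.5551 -0.255   0.1203] [-1.2568  3.9079  5.3399]
right w 0.06071399174683435 kg 0.5946896368112133 std 0.5532971945839829 0.5799751868984885 tare [ 0.0364 -0.112   0.0636] t 24.9917
[[  0.601    0.2076   0.0918   0.602    0.2072   0.0312 269.    ]
 [  0.561    0.0198   0.0919   0.5619   0.0205   0.0317 266.    ]]
```

View pics/s3.png

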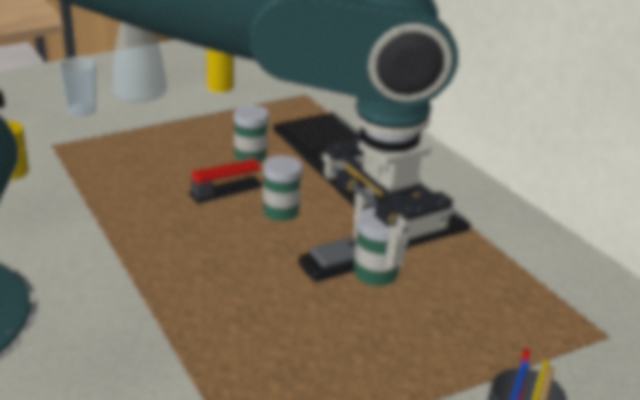

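The right tin weighs about 0.59 kg against 0.14 and 0.26 kg, so it is the full one. The other two stand upright in their places. I'll raise it and finish.

```bash
python3 - <<'E'
from h import *
np.set_printoptions(precision=4,suppress=True)
manip.servo_line([*POS["right"],.36],v=.12); manip.dwell(.6)
p,d=manip.get_image("side"); cv2.imwrite("pics/s4.png",p[:,:,::-1])
P=cloud("side",d); hsv=cv2.cvtColor(p,cv2.COLOR_RGB2HSV)
s=manip.get_state(); print(s["width"],s["tool_pos"],s["contact_force"],abs(s["joint_velocities"]).max(),s["clock"])
Q=P[np.isfinite(P[...,2])&(abs(P[...,0]-.555)<.05)&(abs(P[...,1]+.255)<.05)&(P[...,2]>.1)]; print("lowest held z",np.sort(Q[:,2])[:5])
E
```

```text
0.060356773144302954 [ 0.555 -0.255  0.36 ] [-1.1668  0.206  -6.2303] 0.17909524979175082 27.3917
lowest held z [0.2414 0.2414 0.2414 0.2423 0.2425]
```

View pics/s4.png

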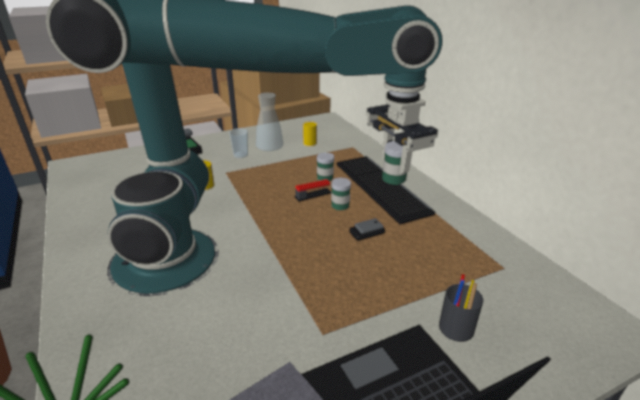

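The picture shows the right tin upright in the gripper at (394,165), with its underside at about z = 0.24. The other tins at (325,165) and (341,194), the stapler, mouse and keyboard are all in place.

```bash
python3 -c "
from bench import manip; manip.job_done()"
```

```text
the job is handed in; nothing more can be done
```

The right tin is the full one. I handed the job in with it held upright and still, its underside about 24 cm above the desk.

- **Weighing:** I lifted the tins left to right, about 6 cm each. They came out at about 0.14 kg (left), 0.26 kg (middle) and 0.59 kg (right). The left reading is just under the stated 0.15 kg minimum, which is within the sensor noise.
- **Left and middle tins:** both went back upright, within about 1.5 mm of where they stood before.
- **Other items:** by eye, the stapler, mouse, keyboard, carafe, tumbler, pen cup and yellow tins all looked undisturbed in the last side picture. I did not measure them again afterwards.
- **Limits:** the clock was at about 27 s of the 64 s allowed at my last check. The wrist force stayed far below its limit in every reading I took.
- **Disagreement:** at the start the two cameras differed by about 2 to 5 mm in y on the tin positions. I used values between the two for the left and middle tins, and for the right tin the side camera's fitted centre (1 mm from the top camera's). All three grasps held.

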